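# Tap a dish to centre on the banding wheel and clip in the pointer

## Robot

A 6-joint arm with a two-finger parallel gripper is mounted at the origin on a cart in front of the work surface, level with it; the furniture and walls round the work are solid. World frame = base frame: x ahead of the robot, y to its left, z up, the work surface at z = 0. Lengths are in m, angles in rad, forces in N, time in s.
With the tool pointing down it reaches from about 0.25 to 0.725 m from the base axis. Payload 4 kg.
Tool frame: the origin (TCP) lies on the centre line of the jaws, within the pads' length; the fingertips stand 17 mm ahead of it and the grasp point (between the pads) lies 2 mm behind it; z points along the fingers, y is the line along which they close (so a half turn about z gives the same grasp; the last joint's range is limited). The gripper opens to 85 mm and grips with 20 to 120 N. Pads are 22 mm wide; open, the fingers measure 114 mm over their backs; the gripper's body (76 mm by 85 mm) begins 54 mm behind the grasp point. The pads swing forward as they close: fully open they stand 13 mm farther back than shut.
Start: joints at [-1.253, 0.241, 0.005, 1.335, 0, 1.571], TCP at [0.156, -0.475, 0.248] pointing down, gripper open.
Joint ranges: [-2.72, 2.72], [-1.05, 1.87], [-1.09, 1.28], [-1.99, 2.15], [-1.42, 1.44], [-3.14, 3.14]. Speed limits (rad/s): [2.79, 2.79, 3.14, 3.14, 3.14, 3.14].

## Interface

Orientations are given as a unit quaternion [x, y, z, w].
In Python, from workcell import get_obs, imaging, order gives the robot as it stands.
- The arm moves only by the tool apply_moves, never from a script. Its argument "targets" is a list that holds one entry, the list of rows, each a list of 5 numbers: the shift along the world's x, y, z in units of 40 mm (1.0 is 40 mm), then the turn about the world's z in degrees, then the gripper command: -1 is shut, 1 is fully open, values between are in proportion. In form: [[[dx, dy, dz, turn, fingers], ...]]. A call has 1 to 8 rows; each row shifts and turns the commanded pose from where the row before left it; what a row does not reach is not made up. A row lasts 1/12 s, in which the tool goes at most 41.7 mm and 7.16 degrees, less where a joint would pass 70% of its speed; a pose out of reach is approached as far as the arm can. A call is refused whole if a number of a shift passes 1 or a number of a turn 7.16, either way. A call with a gripper value outside its range is refused whole. The fingers move at their own pace and stop on an object; the grip force is fixed at half the most. Time passes only in rows, so rows that do not move let the fingers close. It gives the time, the measured TCP pose, the force, the opening and the grip force at its end, in the units of the state.
- get_obs(): the state, without advancing time (a new reading comes with each control period).
- imaging.camera(name): name is "side" or "top"; returns (picture, depth): 384x512x3 uint8, blue, green, red; 384x512 float32, m along the optical axis (not along the pixel's ray), 0 where there is no reading.
- imaging.get_calibration(name): a dict with "camera_matrix" (3x3 intrinsics, pixels), "k1" (the pictures are not rectified: a ray, as slopes to the right and down, at radius r is drawn at 1 + k1 r^2 times it, then the intrinsics apply), "eye" and "rotation" of the camera in the world. Camera axes: x right, y down, z forward; pixel columns grow to the right and rows downward; lengths in m; the calibration is good to about 2 mm. A picture is of the moment at which its call begins. get_calibration takes no time and is no camera call.
- order.job_done(): hands the job in; it is judged then, once.
The state is a dict: "clock": time; "joint_pos": joint angles; "joint_vel": joint speeds; "tau": joint torques, N m; "eef_pos": TCP position; "tool_rot": TCP orientation; "ft_force": force on the tool from outside, world axes, zero at the start; "ft_torque": the same for the moment, N m; "grip_width": finger opening in m; "grasp_force": force on a finger pad.
Only numpy, scipy, OpenCV 4.12 (cv2) and the standard library are available. Lean on these libraries where they do the work, as an engineer would, in place of code of your own. Each camera call takes 0.05 s, during which the arm holds its last target. There are 200 camera calls.

## Task

Centre the clay dish on the banding wheel by tapping its outside gently with shut fingers, first from the far side, then from the opposite near side, and so on in turn until it stands wholly inside the white ring with an even margin; never lift, tip or squeeze it. Only then pick up the brass pointer rod by its square sleeve and press it level down between the fork prongs of the stand, past the sprung red jaw until the jaw snaps back over it, with the pointed end over the dish. Let go, and leave the other things on the table alone.

Things in the scene. Friction and masses are not known exactly. Their poses are not given: they have to be found in the camera images.
- wheel: Grey round banding wheel on the table, 190 mm across, its brake is on: it does not turn or move. Origin: on its axis at table level; its x axis points away from the robot and y to the robot's left. Its flat top is 34 mm above the table and has a white painted ring, 151 mm inner and 159 mm outer diameter.
- wheel_mark (a point): Centre of the wheel's flat top and of the white ring; the dish must be centred here.
- dish: Round shallow clay dish, 139 mm in outer diameter (not perfectly round, by about 2 mm) and 42 mm high, about 0.55 kg, loose on the wheel, too wide to grip across. Wall nearly upright. Origin: centre of its underside. It starts displaced to the far side (and somewhat to the left or right) and slides on the wheel under a push of some 2 to 6 N.
- stand: Fixed stand left of the wheel: dark base 130 x 56 mm, two aluminium forks 45 mm either side of its middle along x (80 mm free between). Origin: centre of underside. x: line in which the rod shall lie, toward the wheel; z up. Plain prongs on the -y side, 126 mm high; red sprung jaw on +y, 131 mm high. Slot 13 mm wide, centred on y = 0; its mouth at the top spans y = -13 to +10 mm.
- seat (a point): Where the rod's middle (point rod_mid) lies when seated: midway between the two forks, 95 mm above the table. Axes as stand. A rod lowered here from above meets the ramps of the jaw of slippery plastic about 15 to 25 mm above the seat.
- jaw (a joint): Angle of the sprung red jaw of the stand, one jaw with a nose at each fork: 0 shut (nose over the rod), grows to about 0.12 to 0.2 as the rod pushes it outward, and springs shut by itself. Pressing the rod past takes only about 3 to 6 N downward; then it stops hard on the seat.
- rod: Brass pointer rod, 8 mm thick, 237 mm long, 0.12 kg, with a dark square wooden sleeve (60 mm long, 16 x 16 mm) in its middle by which it lies flat on the table; a steel knob at the tail. Origin: centre of the underside of the sleeve; x axis along the rod to the pointed tip, z up.
- rod_mid (a point): Centre of the sleeve, on the rod's axis, 8 mm above the rod's origin.
- rod_tip (a point): The pointed tip, 155 mm from the sleeve's centre along the rod's x axis.
- vase: Little clay vase 35 x 36 x 51 mm behind the work; a bystander. Origin: centre of the underside.
- small_cup: Small low clay cup 54 x 59 x 31 mm behind the work; a bystander. Origin: centre of the underside.

How it is judged:
On the way, in this order (a step that is already met when the one before it is completed fails the run):
1. the dish is tapped from the far side (contact force between the fingers and dish above 0.5 N and x of the grasp point in the frame of wheel above 0.04 m), for 0.02 s.
2. the dish is tapped from the near side (contact force between the fingers and dish above 0.5 N and x of the grasp point in the frame of wheel below -0.04 m), for 0.02 s.
3. with the dish centred on the wheel, the rod is picked up (horizontal distance between dish and wheel_mark below 0.006 m and height (world z) of rod_mid above 0.04 m), for 0.1 s.
4. the rod pushes the sprung jaw open (value of joint jaw above 0.06 rad and contact force between rod and jaw above 0.5 N), for 0.02 s.
At the end, for the whole second after the job is handed in: Dish on the wheel, centre within 6 mm of the wheel's; rod at rest in both forks, its middle within 4 mm of the seat in height and sideways and 20 mm along, in line within 0.08 rad, tip toward the dish, jaw shut over it (below 0.04 rad) (horizontal distance between dish and wheel_mark below 0.006 m and z of dish in the frame of wheel_mark below 0.003 m and z of rod_mid in the frame of seat between -0.004 and 0.004 m and y of rod_mid in the frame of seat between -0.004 and 0.004 m and x of rod_mid in the frame of seat between -0.02 and 0.02 m and angle between the x axis of rod and the x axis of stand, either way round below 0.08 rad and x of rod_tip in the frame of stand above 0.1 m and value of joint jaw below 0.04 rad and linear speed of each of dish, rod below 0.02 m/s); the robot touches nothing.
It fails at once if the dish is lifted more than 6 mm or tipped (z of dish in the frame of wheel_mark above 0.006 m or z of dish in the frame of wheel_mark below -0.006 m or angle between dish's own z axis and vertical above 0.12 rad).
It fails at once if the dish is hit or squeezed with more than 20 N (contact force between the fingers and dish above 20 N).
It fails at once if the vase or small cup is shifted by more than 30 mm (distance of any of vase, small_cup from where it was at the start of the episode above 0.03 m).
It also fails if it takes over 72 s, if anything falls off the work surface, if the arm or the gripper's body presses on something with over 40 N, if the wrist force passes 120 N, or if a joint passes its speed limit or range.

## Working session

There is one attempt and no reset: what is moved stays moved. The work goes in short steps, Python scripts to look and compute and a tool call to move; the robot and the scene stay as the last step left them, time stands still between calls to the robot, and variables do not carry over. Pictures are saved under pics/ and viewed, at most 10 in all, crops included, and the job is handed in when it is done.

Besides the shell and the picture viewer there is one more tool, called after "Emit:" as a command line: name --argument value ..., lists and objects as JSON in quotes. apply_moves: Moves the arm, as the interface text tells. Its arguments: {"type":"object","properties":{"targets":{"type":"array","items":{"type":"array","items":{"type":"array","items":{"type":"number"}}}}},"required":["targets"]}

```bash
mkdir -p pics
cat > h.py <<'E'
import numpy as np, cv2
from workcell import get_obs, imaging, order
def cloud(name):
    im,d=imaging.camera(name); c=imaging.get_calibration(name)
    K=np.array(c["camera_matrix"]);R=np.array(c["rotation"]);e=np.array(c["eye"]);k1=c["k1"]
    h,w=d.shape; u,v=np.meshgrid(np.arange(w),np.arange(h))
    pts=np.stack([u,v],-1).reshape(-1,1,2).astype(np.float64)
    s=cv2.undistortPoints(pts,K,np.array([k1,0,0,0.])).reshape(h,w,2)
    P=np.concatenate([s*d[...,None],d[...,None]],-1)@R.T+e
    P[d==0]=np.nan
    return im,d,P
E
python3 - <<'E'
from h import *
o=get_obs(); print(o)
for n in("top","side"):
    im,d,P=cloud(n); c=imaging.get_calibration(n); print(n,c)
    cv2.imwrite(f"pics/{n}0.png",im); np.savez(f"{n}0.npz",im=im,d=d,P=P)
    print(P[::96,::128].round(3).tolist())
E
```

```text
{'clock': 0.0, 'joint_pos': array([-1.25299364e+00,  2.41401609e-01,  3.71550903e-03,  1.33518638e+00,
        6.22096932e-06,  1.57082029e+00]), 'joint_vel': array([ 0.00132026, -0.000497  ,  0.00051765, -0.00033219, -0.00129395,
        0.00051681]), 'tau': array([ 9.37795921e-04, -3.72316790e+01,  2.52408350e+01,  1.69393880e-02,
        3.10802388e-04, -6.82482337e-06]), 'eef_pos': array([ 0.15605554, -0.47439566,  0.24741526]), 'tool_rot': array([ 9.87403088e-01,  1.58221567e-01, -1.61199486e-04, -1.02548896e-03]), 'ft_force': array([-0.28232089, -0.25749567,  0.71643536]), 'ft_torque': array([-0.00819589,  0.07314317, -0.00675338]), 'grasp_force': 0.0, 'grip_width': 0.08565832125702479}Traceback (most recent call last):
  File "<stdin>", line 4, in <module>
  File "h.py", line 9, in cloud
    P=np.concatenate([s*d[...,None],d[...,None]],-1)@R.T+e
      ~~~~~~~~~~~~~~~~~~~~~~~~~~~~~~~~~~~~~~~~~~~~~~^~~~
ValueError: matmul: Input operand 1 has a mismatch in its core dimension 0, with gufunc signature (n?,k),(k,m?)->(n?,m?) (size 4 is different from 3)
```

Rotation is a quaternion.

```bash
sed -i 's/R=np.array(c\["rotation"\])/R=Rotation.from_quat(c["rotation"]).as_matrix()/; 1a from scipy.spatial.transform import Rotation' h.py
python3 - <<'E'
from h import *
for n in("top","side"):
    im,d,P=cloud(n); c=imaging.get_calibration(n); print(n,c)
    cv2.imwrite(f"pics/{n}0.png",im); np.savez(f"{n}0.npz",im=im,d=d,P=P)
    print(P[48::96,64::128].round(3).tolist())
E
```

```text
top {'camera_matrix': array([[480.60963132,   0.        , 258.99661062],
       [  0.        , 480.60963132, 191.65508848],
       [  0.        ,   0.        ,   1.        ]]), 'k1': -0.1935141415572769, 'eye': array([ 0.37980036, -0.0357004 ,  1.43609897]), 'rotation': array([-0.69038689,  0.71551642, -0.07707355,  0.07390443])}
[[[1.629, 0.919, -0.684], [1.19, 0.158, 0.004], [1.177, -0.27, -0.002], [1.181, -0.724, -0.006]], [[1.137, 0.909, -0.772], [0.854, 0.158, -0.006], [0.837, -0.245, 0.002], [0.829, -0.667, -0.003]], [[0.657, 0.885, -0.776], [0.549, 0.158, 0.006], [0.537, -0.226, -0.003], [0.516, -0.621, 0.016]], [[0.205, 0.876, -0.77], [0.266, 0.164, 0.0], [0.253, -0.211, 0.0], [0.225, -0.603, -0.0]]]
side {'camera_matrix': array([[437.75602339,   0.        , 256.26746477],
       [  0.        , 437.75602339, 195.08365176],
       [  0.        ,   0.        ,   1.        ]]), 'k1': -0.12489566755340462, 'eye': array([0.36553385, 0.87316192, 0.44550005]), 'rotation': array([-0.13147611,  0.80980338, -0.56484692,  0.08877201])}
[[[1.486, -0.387, 0.417], [1.666, -1.759, 0.374], [0.904, -2.099, 0.376], [0.043, -2.756, 0.398]], [[1.643, -0.5, 0.035], [1.046, -0.476, 0.084], [0.653, -0.812, 0.039], [-0.061, -2.886, -0.366]], [[0.907, 0.327, 0.104], [0.789, 0.057, -0.001], [0.508, -0.037, 0.0], [0.231, -0.041, 0.04]], [[0.82, 0.452, 0.009], [0.635, 0.373, 0.002], [0.444, 0.306, 0.0], [0.268, 0.37, 0.087]]]
```

View pics/top0.png

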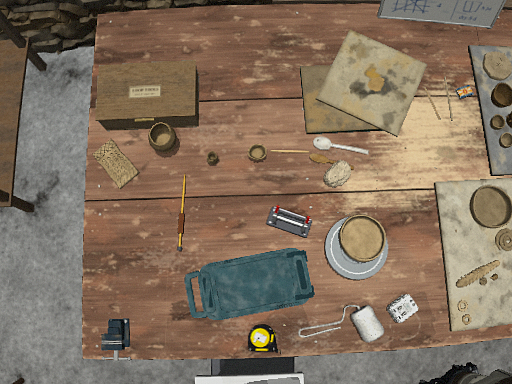

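View pics/side0.png

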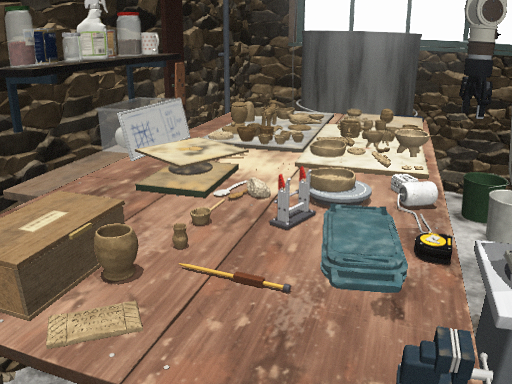

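```bash
cat >> h.py <<'E'
def ray(name,uv,z):
    c=imaging.get_calibration(name);K=np.array(c["camera_matrix"]);R=Rotation.from_quat(c["rotation"]).as_matrix();e=np.array(c["eye"])
    s=cv2.undistortPoints(np.array(uv,float).reshape(-1,1,2),K,np.array([c["k1"],0,0,0.])).reshape(-1,2)
    v=np.c_[s,np.ones(len(s))]@R.T
    return e+v*((z-e[2])/v[:,2])[:,None]
def ortho(name,im,z,x0,x1,y0,y1,s):   # rectified plan view at height z; row 0 = x1, col 0 = y1; s px/m
    c=imaging.get_calibration(name);K=np.array(c["camera_matrix"]);R=Rotation.from_quat(c["rotation"]).as_matrix();e=np.array(c["eye"])
    X,Y=np.meshgrid(np.arange(x1,x0,-1/s),np.arange(y1,y0,-1/s),indexing="ij")
    P=(np.stack([X,Y,np.full_like(X,z)],-1)-e)@R
    a=P[...,:2]/P[...,2:]; a=a*(1+c["k1"]*(a**2).sum(-1,keepdims=True))
    return cv2.remap(im,(a[...,0]*K[0,0]+K[0,2]).astype(np.float32),(a[...,1]*K[1,1]+K[1,2]).astype(np.float32),cv2.INTER_CUBIC)
E
python3 - <<'E'
from h import *
D=np.load("top0.npz");im,P=D["im"],D["P"]
print("approx wheel,dish,stand,rod",ray("top",[(356,248),(362,238),(289,220),(181,225),(183,177),(180,250)],0.03).round(3).tolist())
a=ortho("top",im,0.034,0.2,0.45,-0.36,-0.1,1500)
b=ortho("top",im,0.076,0.2,0.45,-0.36,-0.1,1500)
m=np.hstack([a,b]);m=cv2.resize(m,None,fx=1,fy=1);print(m.shape)
cv2.imwrite("pics/w0.png",m)
# depth-based
for lo,hi,nm in((.03,.039,"wheeltop"),(.07,.082,"dishrim")):
    M=(P[...,2]>lo)&(P[...,2]<hi)&(abs(P[...,0]-.32)<.13)&(abs(P[...,1]+.23)<.13)
    q=P[M]; print(nm,len(q),q.min(0),q.max(0),(q.min(0)+q.max(0))/2)
E
```

```text
approx wheel,dish,stand,rod [[0.505, -0.328, 0.03], [0.534, -0.348, 0.03], [0.596, -0.133, 0.03], [0.592, 0.187, 0.03], [0.739, 0.181, 0.03], [0.518, 0.191, 0.03]]
(375, 780, 3)
wheeltop 535 [ 0.23434017 -0.359523    0.03002837] [ 0.44991568 -0.10138139  0.03899865] [ 0.34212792 -0.23045219  0.03451351]
dishrim 26 [ 0.25557612 -0.35999152  0.07001081] [ 0.32162874 -0.32408757  0.0754456 ] [ 0.28860243 -0.34203954  0.07272821]
```

View pics/w0.png

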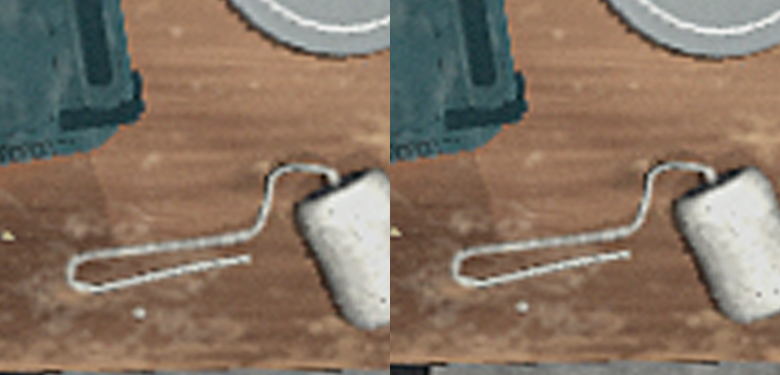

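```bash
cat >> h.py <<'E'
from scipy.optimize import least_squares
def circ(xy,r=None):
    p=xy
    for _ in range(4):
        f=lambda t:np.hypot(p[:,0]-t[0],p[:,1]-t[1])-(t[2] if r is None else r)
        s=least_squares(f,[*p.mean(0),.08][:3 if r is None else 2],loss="soft_l1",f_scale=.001); e=abs(f(s.x)); p=p[e<max(.0015,2*np.median(e))]
    return s.x,len(p),np.median(e)
E
python3 - <<'E'
from h import *
D=np.load("top0.npz");im,P=D["im"],D["P"]
s=1500
m=[]
for z in(.034,.076):
    a=ortho("top",im,z,0.38,0.64,-.46,-.2,s);m.append(a)
cv2.imwrite("pics/w1.png",np.hstack(m))
for lo,hi,nm in((.030,.038,"wheeltop"),(.073,.085,"dishrim")):
    M=(P[...,2]>lo)&(P[...,2]<hi)&(abs(P[...,0]-.51)<.13)&(abs(P[...,1]+.33)<.13)
    q=P[M]; print(nm,len(q),q.min(0),q.max(0),(q.min(0)+q.max(0))/2)
hsv=cv2.cvtColor(m[0],cv2.COLOR_BGR2HSV)
for i in(0,1):
  h=cv2.cvtColor(m[i],cv2.COLOR_BGR2HSV)
  for p in((40,195),(330,195),(195,30),(195,195),(100,300)): print(i,p,h[p])
E
```

```text
wheeltop 1391 [ 0.41329776 -0.42176198  0.03000649] [ 0.60080469 -0.23410245  0.03799793] [ 0.50705122 -0.32793222  0.03400221]
dishrim 56 [ 0.46875008 -0.40706937  0.07307581] [ 0.59609541 -0.27461335  0.08093874] [ 0.53242274 -0.34084136  0.07700727]
0 (40, 195) [ 13  93 134]
0 (330, 195) [ 83  12 170]
0 (195, 30) [ 12 102 155]
0 (195, 195) [ 19  94 179]
0 (100, 300) [ 20  85 120]
1 (40, 195) [ 13  90 125]
1 (330, 195) [ 93  15 171]
1 (195, 30) [ 14  99 160]
1 (195, 195) [ 19 100 165]
1 (100, 300) [ 10 122 117]
```

View pics/w1.png

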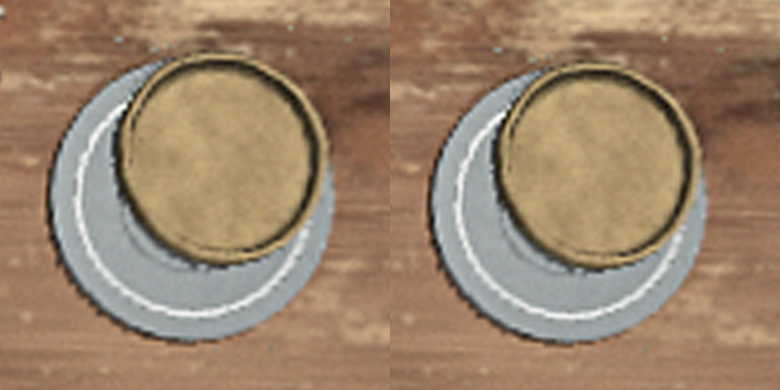

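```bash
cat >> h.py <<'E'
X1,Y1,S=.64,-.20,1500
def ring(im):
    a=ortho("top",im,.034,.38,X1,-.46,Y1,S); h=cv2.cvtColor(a,cv2.COLOR_BGR2HSV)
    r,c=np.nonzero((h[...,2]>205)&(h[...,1]<45)); p=np.c_[X1-r/S,Y1-c/S]
    p=p[abs(np.hypot(p[:,0]-.507,p[:,1]+.328)-.0775)<.006]
    return circ(p)
def dish(im,g,z=.076,r0=.0695):
    # radial edge search on plan view at rim height
    a=ortho("top",im,z,.38,X1,-.46,Y1,S).astype(np.float32); a=cv2.GaussianBlur(a,(0,0),2)
    best=None; g=np.array(g,float); th=np.linspace(0,2*np.pi,180,endpoint=False); rr=np.arange(r0-.008,r0+.008,.0002)
    for _ in range(6):
        xs=g[0]+np.outer(np.cos(th),rr); ys=g[1]+np.outer(np.sin(th),rr)
        v=cv2.remap(a,((Y1-ys)*S).astype(np.float32),((X1-xs)*S).astype(np.float32),cv2.INTER_LINEAR)
        e=np.linalg.norm(np.gradient(v,axis=1),axis=2)*np.exp(-((rr-r0)/.004)**2); k=e.argmax(1)
        p=np.c_[xs[range(180),k],ys[range(180),k]]; res=circ(p); g=res[0][:2]
    return res
E
python3 - <<'E'
from h import *
D=np.load("top0.npz");im,P=D["im"],D["P"]
print("ring",ring(im))
for z in(.074,.076):
  for r0 in(.0685,.0695): print(z,r0,dish(im,(.532,-.341),z,r0))
def reg(x0,x1,y0,y1,lo,hi):
    M=(P[...,2]>lo)&(P[...,2]<hi)&(P[...,0]>x0)&(P[...,0]<x1)&(P[...,1]>y0)&(P[...,1]<y1); return P[M]
q=reg(.53,.67,-.23,-.05,.01,.2); print("stand",len(q),q.min(0),q.max(0))
r=cv2.minAreaRect(q[q[:,2]<.06][:,:2].astype(np.float32)*1000);print("base rect",r)
t=q[q[:,2]>.1];print(t.round(3).tolist())
z=[(0,.50,.64,-.22,-.05),(.008,.48,.78,.08,.28)]
A=ortho("top",im,.0,.52,.67,-.22,-.05,2000);B=ortho("top",im,.126,.52,.67,-.22,-.05,2000)
cv2.imwrite("pics/s1.png",np.hstack([A,B]))
C=ortho("top",im,.008,.49,.78,.13,.25,2000);cv2.imwrite("pics/r1.png",cv2.rotate(C,cv2.ROTATE_90_CLOCKWISE))
o=get_obs();print(o["clock"])
E
```

```text
ring (array([ 0.50832999, -0.32901075,  0.07710436]), 1816, np.float64(0.000705820938633174))
0.074 0.0685 (array([ 0.52759931, -0.33906018,  0.06820321]), 161, np.float64(0.0006479599141481496))
0.074 0.0695 (array([ 0.52930439, -0.33728874,  0.0695168 ]), 136, np.float64(0.0005615954340113874))
0.076 0.0685 (array([ 0.52739875, -0.33865287,  0.06821219]), 156, np.float64(0.000577626386607924))
0.076 0.0695 (array([ 0.5290887 , -0.33696613,  0.06942673]), 143, np.float64(0.0005292161659354588))
stand 693 [ 0.54586234 -0.20070498  0.01004098] [ 0.65347927 -0.06524007  0.13310544]
base rect ((611.4407958984375, -132.01608276367188), (142.4912872314453, 88.6592025756836), 68.79431915283203)
[[0.624, -0.092, 0.128], [0.624, -0.095, 0.128], [0.621, -0.092, 0.13], [0.621, -0.095, 0.133], [0.62, -0.098, 0.133], [0.619, -0.092, 0.127], [0.619, -0.095, 0.126], [0.618, -0.098, 0.129], [0.617, -0.09, 0.122], [0.617, -0.092, 0.121], [0.616, -0.095, 0.127], [0.615, -0.09, 0.117], [0.615, -0.093, 0.115], [0.614, -0.095, 0.12], [0.613, -0.09, 0.111], [0.612, -0.092, 0.118], [0.612, -0.095, 0.117],
[... 650 characters left out ...]
176, 0.129], [0.585, -0.18, 0.123], [0.583, -0.174, 0.121], [0.583, -0.177, 0.12], [0.583, -0.18, 0.121], [0.581, -0.172, 0.116], [0.581, -0.175, 0.116], [0.58, -0.177, 0.122], [0.58, -0.18, 0.121], [0.579, -0.172, 0.113], [0.579, -0.175, 0.113], [0.579, -0.178, 0.113], [0.577, -0.172, 0.107], [0.576, -0.175, 0.11], [0.576, -0.178, 0.111], [0.574, -0.175, 0.105], [0.57, -0.168, 0.119], [0.57, -0.171, 0.116], [0.571, -0.175, 0.111], [0.567, -0.165, 0.121], [0.567, -0.168, 0.118], [0.566, -0.17, 0.124], [0.566, -0.173, 0.125], [0.564, -0.165, 0.122], [0.564, -0.168, 0.12], [0.563, -0.17, 0.124], [0.563, -0.173, 0.125], [0.564, -0.169, 0.102], [0.563, -0.172, 0.106], [0.561, -0.173, 0.12]]
0.15
```

View pics/s1.png

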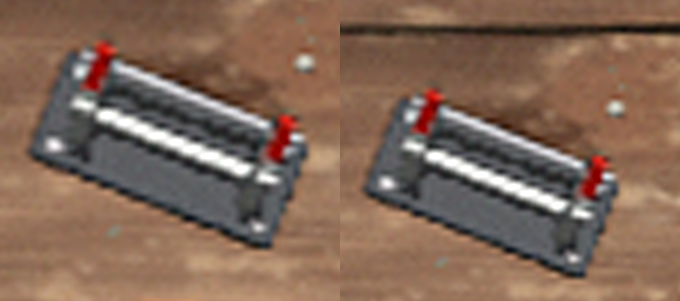

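View pics/r1.png

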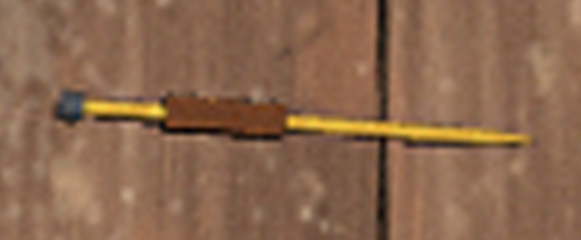

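Emit:
apply_moves --targets '[[[0.9,0.2,0,-3.25,-1],[0.95,0.22,0,-3.25,-1],[0.95,0.22,0,-3.25,-1],[0.95,0.22,0,-3.25,-1],[0.95,0.22,0,-3.25,-1],[0.95,0.22,0,-3.25,-1],[0.95,0.22,0,-3.25,-1],[0.95,0.22,0,-3.25,-1]]]'

```text
clock: 0.82
eef_pos: [0.4599, -0.4044, 0.2479]
tool_rot: [0.998, -0.069, -0.0, -0.0]
ft_force: [0.0, -1.1, 0.8]
grip_width: 0.0
grasp_force: 0.0
```

Emit:
apply_moves --targets '[[[0.95,0.22,0,-3.25,-1],[0.95,0.22,0,-3.25,-1],[0.95,0.22,0,-3.25,-1],[0.95,0.22,0,-3.25,-1],[0,0,-0.5,0,-1],[0,0,-0.5,0,-1],[0,0,0,0,-1],[0,0,0,0,-1]]]'

```text
clock: 1.48
eef_pos: [0.6092, -0.3693, 0.2058]
tool_rot: [0.984, -0.18, -0.003, -0.001]
ft_force: [0.1, 0.5, 0.2]
grip_width: -0.0001
grasp_force: 0.0
```

Run:
```python
from h import *
o=get_obs();print(o["clock"],o["eef_pos"],Rotation.from_quat(o["tool_rot"]).as_matrix().round(3).tolist(),o["joint_pos"].round(2),o["grip_width"])
D=np.load("top0.npz");im,P=D["im"],D["P"]
# base
q=P[(P[...,2]>.004)&(P[...,2]<.03)&(abs(P[...,0]-.597)<.09)&(abs(P[...,1]+.135)<.09)];print("base z",np.percentile(q[:,2],[10,50,90]),len(q))
zb=float(np.median(q[:,2]))
A=ortho("top",im,zb,.52,.67,-.22,-.05,2000);h=cv2.cvtColor(A,cv2.COLOR_BGR2HSV)
m=((h[...,1]<75)).astype(np.uint8);m=cv2.morphologyEx(cv2.morphologyEx(m,cv2.MORPH_CLOSE,np.ones((9,9))),cv2.MORPH_OPEN,np.ones((9,9)))
c=max(cv2.findContours(m,0,1)[0],key=cv2.contourArea);r=cv2.minAreaRect(c);print("base",.67-r[0][1]/2000,-.05-r[0][0]/2000,np.array(r[1])/2,r[2])
# red noses at z .128
B=ortho("top",im,.128,.52,.67,-.22,-.05,2000);h=cv2.cvtColor(B,cv2.COLOR_BGR2HSV)
m=(((h[...,0]<8)|(h[...,0]>172))&(h[...,1]>170)&(h[...,2]>110)).astype(np.uint8);n,l,st,ce=cv2.connectedComponentsWithStats(m)
for i in range(1,n):
  if st[i,4]>60: print("red",.67-ce[i][1]/2000,-.05-ce[i][0]/2000,st[i].tolist())
# rod
C=ortho("top",im,.008,.49,.78,.13,.25,2000);h=cv2.cvtColor(C,cv2.COLOR_BGR2HSV)
m=((h[...,0]>18)&(h[...,0]<32)&(h[...,1]>150)).astype(np.uint8)
n,l,st,ce=cv2.connectedComponentsWithStats(m);ys,xs=np.nonzero(np.isin(l,[i for i in range(1,n) if st[i,4]>150]))
p=np.c_[.78-ys/2000,.25-xs/2000];f=np.polyfit(p[:,0],p[:,1],1);print("rod line",f,"yaw",np.degrees(np.arctan(f[0])),p[:,0].min(),p[:,0].max(),"y at .60",np.polyval(f,.6))
```

```text
1.4833 [ 0.60918351 -0.36932943  0.20583523] [[0.935, -0.355, -0.005], [-0.355, -0.935, 0.003], [-0.006, -0.001, -1.0]] [-0.55  0.72  0.65  1.51 -0.    2.96] -8.023301246358122e-05
base z [0.00481903 0.0109567  0.01635116] 805
base 0.5957543258666993 -0.1343616180419922 [130.43511963  62.21123123] 21.309310913085938
red 0.6145683918669131 -0.0939935304990758 [75, 90, 28, 44, 541]
red 0.5822833655705997 -0.17688684719535785 [242, 156, 25, 42, 517]
rod line [-0.07513897  0.23663809] yaw -4.297070910871439 0.532 0.7535000000000001 y at .60 0.19155471445250466
```

Emit:
apply_moves --targets '[[[0.08,-0.03,-0.6,0,-1],[0,0,-0.6,0,-1],[0,0,-0.6,0,-1],[0,0,-0.6,0,-1],[0,0,-0.6,0,-1],[0,0,-0.4,0,-1],[0,0,-0.2,0,-1],[0,0,0,0,-1]]]'

```text
clock: 2.15
eef_pos: [0.6122, -0.3714, 0.0635]
tool_rot: [0.983, -0.181, -0.001, -0.0]
ft_force: [-0.0, 0.8, 0.1]
grip_width: -0.0001
grasp_force: 0.0
```

Run:
```python
from h import *
o=get_obs();print(o["eef_pos"],o["ft_force"])
im,d,P=cloud("side");cv2.imwrite("pics/s2.png",cv2.resize(im[110:250,220:460],None,fx=3,fy=3,interpolation=cv2.INTER_CUBIC))
np.savez("side1.npz",im=im,d=d,P=P)
```

```text
[ 0.61221021 -0.3714283   0.06354831] [-0.0400715   0.75544184  0.09683773]
```

View pics/s2.png

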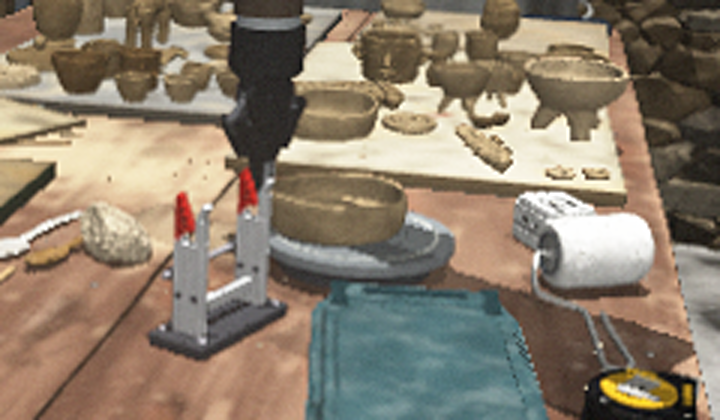

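Emit:
apply_moves --targets '[[[-0.035,0.013,0,0,-1],[-0.035,0.013,0,0,-1],[-0.035,0.013,0,0,-1],[-0.035,0.013,0,0,-1],[-0.035,0.013,0,0,-1],[-0.035,0.013,0,0,-1],[-0.035,0.013,0,0,-1],[-0.035,0.013,0,0,-1]]]'

```text
clock: 2.87
eef_pos: [0.6038, -0.3678, 0.0657]
tool_rot: [0.984, -0.18, 0.002, 0.001]
ft_force: [5.0, -2.5, 4.0]
grip_width: 0.0005
grasp_force: 2.6
```

Emit:
apply_moves --targets '[[[-0.035,0.013,0,0,-1],[-0.035,0.013,0,0,-1],[-0.035,0.013,0,0,-1],[-0.035,0.013,0,0,-1],[-0.035,0.013,0,0,-1]]]'

```text
clock: 3.28
eef_pos: [0.5967, -0.3652, 0.0657]
tool_rot: [0.984, -0.18, 0.002, 0.001]
ft_force: [4.7, -1.5, 2.7]
grip_width: -0.0002
grasp_force: 2.6
```

```bash
cat > look.py <<'E'
from h import *
import sys
o=get_obs();print(o["clock"],o["eef_pos"],o["ft_force"])
im,d,P=cloud("top"); np.savez("top_l.npz",im=im,d=d,P=P)
W=np.array([.508,-.329]);g=[float(a) for a in sys.argv[1:3]]
r=ring(im);print("ring",r)
for z in(.074,.076):
  q=dish(im,g,z);print(q, (q[0][:2]-r[0][:2]).round(4))
E
python3 look.py .525 -.336
```

```text
3.2833 [ 0.5966733  -0.36522159  0.06565182] [ 4.7230101  -1.50248582  2.72038545]
ring (array([ 0.50743803, -0.32902955,  0.07759381]), 3237, np.float64(0.001450644371049678))
(array([ 0.52218187, -0.3338437 ,  0.06936378]), 132, np.float64(0.0005220927426810712)) [ 0.0147 -0.0048]
(array([ 0.52213742, -0.33359489,  0.06942611]), 133, np.float64(0.0006107469948315458)) [ 0.0147 -0.0046]
```

Emit:
apply_moves --targets '[[[-0.035,0.011,0,0,-1],[-0.035,0.011,0,0,-1],[-0.035,0.011,0,0,-1],[-0.035,0.011,0,0,-1],[-0.035,0.011,0,0,-1],[-0.035,0.011,0,0,-1],[-0.035,0.011,0,0,-1],[-0.035,0.011,0,0,-1]]]'

```text
clock: 4.0
eef_pos: [0.5855, -0.3617, 0.0656]
tool_rot: [0.984, -0.18, 0.002, 0.001]
ft_force: [5.3, -2.6, 3.8]
grip_width: 0.0001
grasp_force: 2.7
```

Emit:
apply_moves --targets '[[[-0.035,0.011,0,0,-1],[-0.035,0.011,0,0,-1],[-0.035,0.011,0,0,-1],[-0.035,0.011,0,0,-1],[-0.035,0.011,0,0,-1],[0,0,0,0,-1]]]'

```text
clock: 4.5
eef_pos: [0.5782, -0.3594, 0.0656]
tool_rot: [0.984, -0.18, 0.002, 0.0]
ft_force: [5.4, -1.9, 4.0]
grip_width: -0.0
grasp_force: 2.4
```

```bash
python3 look.py .505 -.329
```

```text
4.5 [ 0.5781922 -0.3594124  0.0655522] [ 5.4380569  -1.91536575  3.9519918 ]
ring (array([ 0.5076184 , -0.32915109,  0.07763524]), 2675, np.float64(0.0012374043361764037))
(array([ 0.50323457, -0.32852304,  0.06959719]), 131, np.float64(0.0004826683280984359)) [-0.0044  0.0006]
(array([ 0.50330362, -0.32850687,  0.0696728 ]), 136, np.float64(0.00048693452344285293)) [-0.0043  0.0006]
```

Emit:
apply_moves --targets '[[[0.3,-0.12,0,0,-1],[0.05,0,1,0,-1],[0,0,1,0,-1],[-0.98,0.18,0,4,-1],[-0.98,0.18,0,4,-1],[-0.98,0.18,0,4,-1],[-0.98,0.18,0,4,-1],[-0.9,0.18,0,4,-1]]]'

```text
clock: 5.22
eef_pos: [0.394, -0.3256, 0.143]
tool_rot: [1.0, -0.005, -0.002, -0.002]
ft_force: [-0.4, -0.3, 0.5]
grip_width: -0.0
grasp_force: 0.0
```

```bash
python3 look.py .505 -.329
```

```text
5.2167 [ 0.39403035 -0.32562158  0.14300344] [-0.36273493 -0.31213822  0.46485926]
ring (array([ 0.50805725, -0.32910597,  0.07717593]), 2121, np.float64(0.0007275424620462045))
(array([ 0.50375835, -0.32580465,  0.06858291]), 137, np.float64(0.0005987222694766314)) [-0.0043  0.0033]
(array([ 0.50340373, -0.3254352 ,  0.06854225]), 132, np.float64(0.000511341370105188)) [-0.0047  0.0037]
```

Emit:
apply_moves --targets '[[[0,0,-0.8,0,-1],[0,0,-0.8,0,-1],[0,0,-0.4,0,-1],[0.2,0,0,0,-1],[0.2,0,0,0,-1],[0.1,0,0,0,-1],[0.04,0,0,0,-1],[0.03,0,0,0,-1]]]'

```text
clock: 5.93
eef_pos: [0.4226, -0.3282, 0.0656]
tool_rot: [1.0, -0.007, 0.001, 0.001]
ft_force: [0.6, -0.4, 0.5]
grip_width: -0.0003
grasp_force: 0.0
```

Emit:
apply_moves --targets '[[[0.03,0,0,0,-1],[0.03,0,0,0,-1],[0.03,0,0,0,-1]]]'

```text
clock: 6.18
eef_pos: [0.4237, -0.3278, 0.0647]
tool_rot: [1.0, -0.007, -0.001, 0.0]
ft_force: [-5.1, -1.0, 2.6]
grip_width: 0.0003
grasp_force: 2.4
```

Emit:
apply_moves --targets '[[[0.03,0,0,0,-1],[0.03,0,0,0,-1],[0.03,0,0,0,-1],[0,0,0,0,-1]]]'

```text
clock: 6.52
eef_pos: [0.4266, -0.3276, 0.0643]
tool_rot: [1.0, -0.007, -0.002, -0.0]
ft_force: [-5.5, 0.3, 3.4]
grip_width: -0.0
grasp_force: 2.5
```

```bash
python3 look.py .507 -.329
```

```text
6.5167 [ 0.42659211 -0.32759602  0.06429953] [-5.48435061  0.29920487  3.40399533]
ring (array([ 0.50828659, -0.32884371,  0.07696958]), 1768, np.float64(0.0007237892486228539))
(array([ 0.5052395 , -0.32596552,  0.06870148]), 133, np.float64(0.00046671067405625044)) [-0.003   0.0029]
(array([ 0.50681885, -0.32658112,  0.06942789]), 126, np.float64(0.000602491397745257)) [-0.0015  0.0023]
```

Emit:
apply_moves --targets '[[[-0.5,0,0,0,-1],[-0.3,0,1,0,-1],[0,0.3,1,0,-1],[0,0.9,1,0,-1],[0,1,1,0,-1],[0,1,0,0,-1],[0,1,0,0,1],[0,1,0,0,1]]]'

```text
clock: 7.23
eef_pos: [0.3967, -0.137, 0.2057]
tool_rot: [1.0, -0.008, 0.002, 0.0]
ft_force: [0.8, 1.1, -0.5]
grip_width: 0.0235
grasp_force: 0.0
```

```bash
python3 look.py .507 -.329
python3 - <<'E'
from h import *
im=np.load("top_l.npz")["im"]
a=ortho("top",im,.034,.38,X1,-.46,Y1,S);b=ortho("top",im,.076,.38,X1,-.46,Y1,S)
cv2.imwrite("pics/w3.png",np.hstack([a,b]))
E
```

```text
7.2333 [ 0.3966873  -0.137025    0.20566572] [ 0.78203547  1.11258702 -0.45809501]
ring (array([ 0.5079736 , -0.3291252 ,  0.07722874]), 2019, np.float64(0.000700740083688256))
(array([ 0.50687311, -0.32571317,  0.06834699]), 127, np.float64(0.00048191981464931755)) [-0.0011  0.0034]
(array([ 0.50859146, -0.32629838,  0.06940092]), 128, np.float64(0.0005628523626084181)) [0.0006 0.0028]
```

View pics/w3.png

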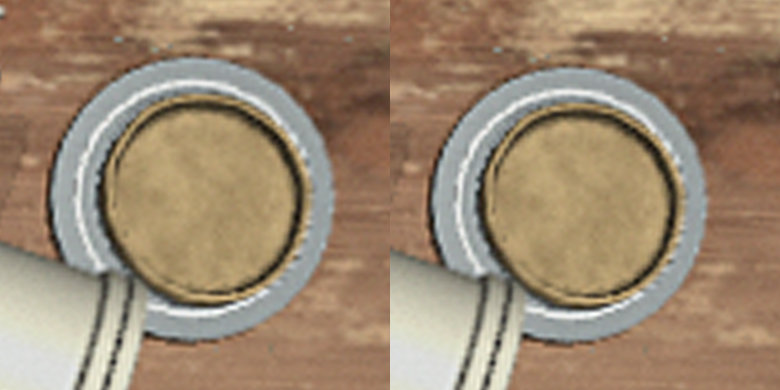

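```bash
cat >> h.py <<'E'
def dish2(im,z=.076):
    a=ortho("top",im,z,.38,X1,-.46,Y1,S);h=cv2.cvtColor(a,cv2.COLOR_BGR2HSV)
    m=((h[...,0]>12)&(h[...,0]<28)&(h[...,1]>60)&(h[...,2]>95)).astype(np.uint8)
    Y,X=np.indices(m.shape); m[np.hypot(X-(Y1+.329)*S,Y-(X1-.508)*S)>.086*S]=0
    m=cv2.morphologyEx(m,cv2.MORPH_OPEN,np.ones((3,3)))
    n,l,st,_=cv2.connectedComponentsWithStats(m);big=np.isin(l,[i for i in range(1,n) if st[i,4]>150])
    hull=cv2.convexHull(np.argwhere(big)[:,::-1].astype(np.int32)).reshape(-1,2)
    d=np.zeros_like(m);cv2.drawContours(d,[hull.reshape(-1,1,2)],-1,1,1);r,c=np.nonzero(d)
    (bx,by),rr=cv2.minEnclosingCircle(hull)
    return circ(np.c_[X1-r/S,Y1-c/S]),(X1-by/S,Y1-bx/S,rr/S),cv2.bitwise_and(a,a,mask=big.astype(np.uint8))
E
python3 - <<'E'
from h import *
im=np.load("top_l.npz")["im"]
for z in(.070,.076):
  r,e,a=dish2(im,z);print(z,r,e)
  m=a.any(2);rows=np.nonzero(m.any(1))[0];cols=np.nonzero(m.any(0))[0];print("bbox",X1-rows[[0,-1]]/S,Y1-cols[[0,-1]]/S)
im0=np.load("top0.npz")["im"]
E
```

```text
0.07 (array([ 0.50399843, -0.32960818,  0.0677595 ]), 378, np.float64(0.0004814901442624295)) (0.5051245727539062, -0.32918990071614584, 0.07008142598470052)
bbox [0.572      0.43666667] [-0.264      -0.39733333]
0.076 (array([ 0.50343563, -0.32824722,  0.06749182]), 378, np.float64(0.0005373820547458497)) (0.5046262512207031, -0.3278803507486979, 0.06978463236490885)
bbox [0.57133333 0.43666667] [-0.26333333 -0.396     ]
```

Emit:
apply_moves --targets '[[[0,-1,0,0,-1],[0,-1,0,0,-1],[0,-1,0,0,-1],[0,-1,0,0,-1],[0,-0.8,-0.5,0,-1],[0,0,-1,0,-1],[0,0,-1,0,-1],[0,0,-1,0,-1]]]'

```text
clock: 7.95
eef_pos: [0.3966, -0.3318, 0.0635]
tool_rot: [1.0, -0.008, 0.001, 0.001]
ft_force: [0.7, 0.0, 1.1]
grip_width: -0.0002
grasp_force: 0.0
```

Emit:
apply_moves --targets '[[[0.2,0,0,0,-1],[0.3,0,0,0,-1],[0.15,0,0,0,-1],[0.05,0,0,0,-1],[0,0,0,0,-1],[0,0,0,0,-1]]]'

```text
clock: 8.45
eef_pos: [0.4252, -0.3308, 0.0661]
tool_rot: [1.0, -0.007, 0.001, 0.001]
ft_force: [-0.0, 0.7, 0.9]
grip_width: 0.0001
grasp_force: 0.0
```

Emit:
apply_moves --targets '[[[0,0.06,0,0,-1],[0.03,0,0,0,-1],[0.03,0,0,0,-1],[0.03,0,0,0,-1],[0.03,0,0,0,-1],[0.03,0,0,0,-1],[0,0,0,0,-1]]]'

```text
clock: 9.03
eef_pos: [0.4287, -0.3279, 0.0645]
tool_rot: [1.0, -0.007, -0.002, -0.0]
ft_force: [-4.9, -0.3, 3.2]
grip_width: -0.0001
grasp_force: 2.4
```

```bash
cat > look2.py <<'E'
from h import *
o=get_obs();print(o["clock"],o["eef_pos"],o["ft_force"])
im,d,P=cloud("top"); np.savez("top_l.npz",im=im,d=d,P=P)
r=ring(im)[0];print("ring",r)
for z in(.070,.076):
  q,e,a=dish2(im,z);print(q,(q[0][:2]-r[:2]).round(4))
E
python3 look2.py
```

```text
9.0333 [ 0.42867683 -0.32789928  0.06446349] [-4.89588301 -0.2673682   3.20362253]
ring [ 0.5084313  -0.32874208  0.07693439]
(array([ 0.51221077, -0.32616934,  0.06285083]), 279, np.float64(0.0003627296198779259)) [0.0038 0.0026]
(array([ 0.51169722, -0.32483097,  0.06254004]), 277, np.float64(0.00034664902579831236)) [0.0033 0.0039]
```

Emit:
apply_moves --targets '[[[0.03,0,0,0,-1],[0.01,0,0,0,-1],[0,0,0,0,-1]]]'

```text
clock: 9.33
eef_pos: [0.4303, -0.3279, 0.0644]
tool_rot: [1.0, -0.007, -0.002, -0.0]
ft_force: [-4.9, 0.4, 3.5]
grip_width: 0.0001
grasp_force: 2.5
```

Emit:
apply_moves --targets '[[[-0.5,0,0,0,-1],[-0.3,0,1,0,-1],[0,0.3,1,0,-1],[0,0.9,1,0,-1],[0,1,1,0,-1],[0,1,0,0,-1],[0,1,0,0,0],[0,1,0,0,0]]]'

```text
clock: 10.0
eef_pos: [0.4005, -0.1374, 0.2059]
tool_rot: [1.0, -0.008, 0.002, 0.0]
ft_force: [0.6, 0.9, -0.5]
grip_width: 0.0235
grasp_force: 0.0
```

Emit:
apply_moves --targets '[[[0,1,0,0,0],[0,1,0,0,0],[0,1,0,0,0],[0,0,0,0,0]]]'

```text
clock: 10.33
eef_pos: [0.3999, -0.0124, 0.2051]
tool_rot: [1.0, -0.002, 0.001, -0.002]
ft_force: [0.3, -0.0, -0.2]
grip_width: 0.0428
grasp_force: 0.0
```

```bash
python3 look2.py
python3 - <<'E'
from h import *
im=np.load("top_l.npz")["im"]
a=ortho("top",im,.034,.38,X1,-.46,Y1,S);b=dish2(im,.076)[2]
for i in range(2):
  pass
cv2.circle(a,(round((Y1+.329)*S),round((X1-.508)*S)),round(.0695*S),(0,0,255),1)
cv2.circle(b,(round((Y1+.329)*S),round((X1-.508)*S)),round(.0695*S),(0,0,255),1)
cv2.imwrite("pics/w4.png",np.hstack([a,b]))
# side view check
im,d,P=cloud("side");np.savez("side2.npz",im=im,d=d,P=P)
q=P[(P[...,2]>.05)&(P[...,2]<.073)&(abs(P[...,0]-.508)<.1)&(abs(P[...,1]+.329)<.08)];print(len(q),np.percentile(q,[1,99],axis=0),circ(q[q[:,1]>-.329][:,:2],.0695),circ(q[q[:,1]>-.329][:,:2]))
E
```

```text
10.3333 [ 0.39985619 -0.01239185  0.20510689] [ 0.32863127 -0.04759676 -0.2459289 ]
ring [ 0.50843627 -0.32919026  0.07726263]
(array([ 0.50780833, -0.32932504,  0.06781614]), 365, np.float64(0.00048091564984713286)) [-0.0006 -0.0001]
(array([ 0.50725182, -0.32825845,  0.06728632]), 368, np.float64(0.0004416445440222558)) [-0.0012  0.0009]
643 [[ 0.44536787 -0.39682124  0.05030232]
 [ 0.57575832 -0.26146334  0.07219546]] (array([ 0.51472526, -0.33412427]), 259, np.float64(0.0010933785025084297)) (array([ 0.51458621, -0.33333448,  0.06887923]), 255, np.float64(0.0010773555844941773))
```

View pics/w4.png

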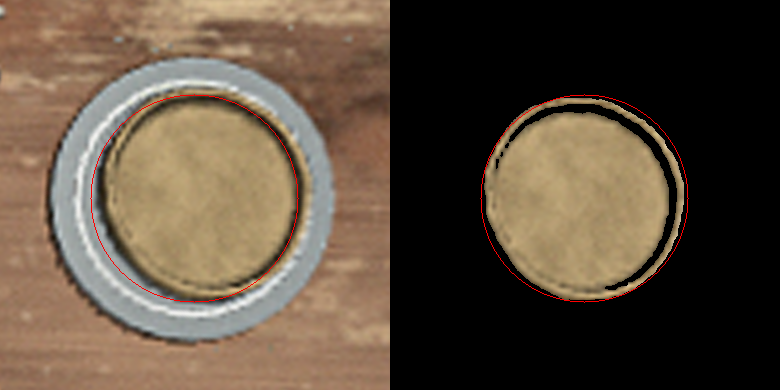

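Run:
```python
from h import *
for cam,f in(("top","top_l.npz"),("side","side2.npz")):
    D=np.load(f);im=D["im"];P=D["P"]
    a=ortho(cam,im,.034,.38,X1,-.46,Y1,S);h=cv2.cvtColor(a,cv2.COLOR_BGR2HSV)
    r,c=np.nonzero((h[...,2]>(205 if cam=="top" else 185))&(h[...,1]<45)); p=np.c_[X1-r/S,Y1-c/S]
    p=p[abs(np.hypot(p[:,0]-.508,p[:,1]+.329)-.0775)<.009]
    R=circ(p,.0775);print(cam,"ring",R);cx,cy=R[0]
    for t in range(0,360,30):
        rr=np.arange(.056,.1,.003);x=cx+rr*np.cos(np.radians(t));y=cy+rr*np.sin(np.radians(t))
        v=cv2.remap(h,((Y1-y)*S).astype(np.float32)[None],((X1-x)*S).astype(np.float32)[None],cv2.INTER_LINEAR)[0]
        print(t,"  ".join(f"{s}/{w}" for s,w in v[:,1:]))
    # wheel top / dish depth points
    z=P[...,2];M=(abs(z-.034)<.004)&(np.hypot(P[...,0]-.508,P[...,1]+.329)<.11)
    q=P[M];print("wheel pts",len(q),np.percentile(q,[0.5,99.5],axis=0).round(4).tolist())
```

```text
top ring (array([ 0.50847498, -0.32935028]), 2023, np.float64(0.000671497592802911))
0 93/187  97/164  102/116  91/59  93/89  98/178  19/147  15/226  13/177  14/154  8/157  15/169  9/162  89/127  96/157
30 94/180  90/131  95/89  92/104  106/189  51/99  14/148  3/225  7/194  11/161  9/162  10/165  19/178  59/115  113/113
60 100/143  98/82  95/166  90/54  22/107  14/164  9/171  4/230  4/206  15/159  11/170  7/173  19/181  23/75  122/110
90 95/180  111/74  111/43  13/88  16/174  12/167  13/161  4/220  7/192  13/157  13/167  6/166  9/169  23/134  155/56
120 109/111  111/46  9/82  16/167  9/167  15/162  10/175  2/218  7/188  11/160  9/165  12/166  14/175  15/101  101/58
150 93/175  97/127  50/70  18/86  14/145  11/163  11/167  2/224  6/182  10/159  10/161  11/165  14/170  7/99  112/90
180 96/154  94/158  92/166  117/121  40/53  15/142  14/157  3/232  8/185  12/154  10/158  10/160  17/164  7/108  111/116
210 95/191  95/167  100/117  114/74  103/176  96/136  14/180  3/227  8/172  12/151  10/161  14/162  25/161  60/146  102/168
240 96/183  95/175  95/160  95/116  104/51  102/114  87/176  13/
[... 1338 characters left out ...]
4  4/179  70/198  92/203
210 86/113  91/112  82/107  81/99  88/106  92/97  10/151  4/245  4/206  15/192  16/196  22/203  11/188  67/191  92/194
240 91/143  87/147  85/154  88/163  85/176  81/186  80/194  80/204  82/212  82/207  81/201  85/208  88/187  86/160  87/165
270 81/210  82/215  83/216  83/214  85/213  86/213  88/212  87/212  83/219  80/227  77/234  77/234  79/232  82/226  85/213
300 87/149  84/163  83/174  82/184  83/188  85/190  86/196  84/204  83/209  83/214  85/215  88/208  90/193  91/171  92/159
330 84/109  86/106  84/109  84/106  85/105  88/102  90/99  87/102  81/94  87/83  71/87  33/112  12/149  24/164  54/156
wheel pts 536 [[0.4183, -0.3842, 0.0301], [0.5946, -0.2342, 0.0378]]
```

Run:
```python
from h import *
D=np.load("side2.npz");im=D["im"]
for z in(.066,.073):
    a=ortho("side",im,z,.38,X1,-.46,Y1,S);h=cv2.cvtColor(a,cv2.COLOR_BGR2HSV)
    for y in(-.31,-.325,-.34):
        x=np.arange(.424,.456,.002);c=round((Y1-y)*S)
        print(z,y," ".join(f"{x_:.3f}:{h[round((X1-x_)*S),c].tolist()}" for x_ in x))
a=ortho("side",im,.034,.38,X1,-.46,Y1,S);h=cv2.cvtColor(a,cv2.COLOR_BGR2HSV)
for y in(-.31,-.325,-.34):
    x=np.arange(.40,.44,.002);c=round((Y1-y)*S)
    print("wheel",y," ".join(f"{x_:.3f}:{h[round((X1-x_)*S),c].tolist()}" for x_ in x))
```

```text
0.066 -0.31 0.424:[13, 91, 185] 0.426:[12, 90, 186] 0.428:[12, 91, 188] 0.430:[12, 95, 187] 0.432:[12, 94, 189] 0.434:[12, 95, 187] 0.436:[12, 99, 186] 0.438:[12, 101, 197] 0.440:[12, 106, 169] 0.442:[16, 99, 144] 0.444:[19, 84, 158] 0.446:[20, 85, 162] 0.448:[20, 89, 181] 0.450:[18, 89, 200] 0.452:[19, 90, 190] 0.454:[19, 88, 162] 0.456:[18, 86, 164]
0.066 -0.325 0.424:[12, 92, 188] 0.426:[13, 90, 188] 0.428:[13, 92, 186] 0.430:[12, 90, 187] 0.432:[11, 92, 189] 0.434:[12, 94, 187] 0.436:[12, 93, 190] 0.438:[11, 93, 195] 0.440:[11, 96, 192] 0.442:[13, 93, 161] 0.444:[17, 91, 157] 0.446:[20, 87, 193] 0.448:[19, 80, 238] 0.450:[19, 82, 192] 0.452:[19, 86, 121] 0.454:[19, 83, 101] 0.456:[17, 84, 109]
0.066 -0.34 0.424:[10, 92, 174] 0.426:[11, 96, 173] 0.428:[11, 96, 175] 0.430:[11, 96, 180] 0.432:[12, 96, 178] 0.434:[13, 94, 179] 0.436:[13, 98, 183] 0.438:[13, 101, 184] 0.440:[12, 95, 195] 0.442:[11, 94, 181] 0.444:[13, 98, 154] 0.446:[19, 84, 213] 0.448:[21, 83, 216] 0.450:[19, 92, 139] 0.452:[19, 93, 77] 0.454:[17, 80, 67] 0.456:[17, 75, 85]
0.073 -0.31 0.424:[12, 91, 182] 0.426:[10, 
[... 1531 characters left out ...]
.410:[13, 90, 198] 0.412:[13, 90, 203] 0.414:[13, 95, 212] 0.416:[12, 60, 187] 0.418:[160, 5, 168] 0.420:[105, 11, 188] 0.422:[96, 13, 194] 0.424:[90, 11, 191] 0.426:[94, 11, 189] 0.428:[98, 11, 193] 0.430:[94, 9, 192] 0.432:[84, 6, 205] 0.434:[30, 6, 240] 0.436:[30, 4, 247] 0.438:[90, 5, 220]
wheel -0.34 0.400:[11, 86, 193] 0.402:[13, 86, 193] 0.404:[12, 86, 192] 0.406:[12, 86, 195] 0.408:[12, 88, 197] 0.410:[12, 90, 198] 0.412:[13, 90, 198] 0.414:[14, 92, 203] 0.416:[13, 82, 208] 0.418:[14, 42, 198] 0.420:[45, 5, 189] 0.422:[95, 16, 194] 0.424:[98, 11, 192] 0.426:[90, 8, 192] 0.428:[90, 8, 190] 0.430:[94, 11, 189] 0.432:[72, 7, 191] 0.434:[42, 5, 234] 0.436:[30, 4, 255] 0.438:[110, 4, 209]
```

Emit:
apply_moves --targets '[[[0.21,0.21,0,7.1,0],[0.21,0.21,0,7.1,0],[0.21,0.21,0,7.1,0],[0.21,0.21,0,7.1,0],[0.21,0.21,0,7.1,0],[0.21,0.21,0,7.1,0],[0.21,0.21,0,7.1,0],[0.21,0.21,0,7.1,0]]]'

```text
clock: 11.1
eef_pos: [0.4681, 0.047, 0.2047]
tool_rot: [0.882, 0.471, 0.0, 0.0]
ft_force: [-0.2, 0.7, -0.1]
grip_width: 0.0427
grasp_force: 0.0
```

Emit:
apply_moves --targets '[[[0.21,0.21,0,7.1,0],[0.21,0.21,0,7.1,0],[0.21,0.21,0,7.1,0],[0.21,0.21,0,7.1,0],[0.21,0.21,0,7.1,0],[0.21,0.21,0,7.1,0],[0.21,0.21,0,7.1,0],[0.21,0.21,0,7.1,0]]]'

```text
clock: 11.77
eef_pos: [0.5355, 0.1139, 0.2045]
tool_rot: [0.552, 0.834, -0.0, 0.0]
ft_force: [0.5, -0.9, -0.3]
grip_width: 0.0426
grasp_force: 0.0
```

Emit:
apply_moves --targets '[[[0.21,0.21,0,7.1,0],[0.21,0.21,0,7.1,0],[0.21,0.21,0,7.1,0],[0.21,0.21,0,7.1,0],[0.21,0.21,0,7.1,0],[0.21,0.21,0,7.1,0],[0.21,0.21,0,7.1,0],[0.21,0.21,0,7.1,0]]]'

```text
clock: 12.43
eef_pos: [0.603, 0.1808, 0.2044]
tool_rot: [0.089, 0.996, -0.0, -0.0]
ft_force: [0.2, 0.2, 0.1]
grip_width: 0.0426
grasp_force: 0.0
```

Run:
```python
from h import *
o=get_obs();R=Rotation.from_quat(o["tool_rot"]).as_matrix();print(o["eef_pos"],np.degrees(np.arctan2(R[1,0],R[0,0])),o["joint_pos"].round(2),o["ft_force"])
# bars of the stand, from both saved clouds
for f in("top_l.npz","side2.npz"):
    P=np.load(f)["P"];L=(P-[.597,-.135,0])@np.array([[np.cos(np.radians(-111.3)),-np.sin(np.radians(-111.3)),0],[np.sin(np.radians(-111.3)),np.cos(np.radians(-111.3)),0],[0,0,1]])
    M=(abs(L[...,0])<70)&(abs(L[...,0])<.07)&(abs(L[...,1])<.05)&(L[...,2]>.02)&(L[...,2]<.14);q=L[M]
    for lo in np.arange(.02,.14,.01):
        s=q[(q[:,2]>=lo)&(q[:,2]<lo+.01)]
        if len(s): print(f,round(lo,2),len(s),"end",np.percentile(s[abs(s[:,0])>.035][:,1],[2,50,98]).round(3) if (abs(s[:,0])>.035).any() else "","mid n",(abs(s[:,0])<.03).sum(),np.percentile(s[abs(s[:,0])<.03][:,1],[5,50,95]).round(3) if (abs(s[:,0])<.03).any() else "")
```

```text
[0.60297945 0.18082362 0.20435212] 169.75929166292156 [ 0.29  0.52  0.3   1.35 -0.    0.47] [0.16610149 0.18415342 0.09458821]
top_l.npz 0.02 21 end [-0.023 -0.01   0.002] mid n 11 [-0.007 -0.006  0.009]
top_l.npz 0.03 70 end [-0.018 -0.006 -0.001] mid n 50 [-0.008 -0.004 -0.001]
top_l.npz 0.04 13 end [-0.018 -0.006  0.006] mid n 5 [-0.007 -0.005 -0.002]
top_l.npz 0.05 20 end [-0.019 -0.012  0.014] mid n 12 [0.013 0.015 0.018]
top_l.npz 0.06 53 end [-0.018  0.015  0.018] mid n 28 [0.013 0.015 0.018]
top_l.npz 0.07 8 end [-0.019 -0.017  0.004] mid n 2 [0.013 0.013 0.013]
top_l.npz 0.08 14 end [-0.018 -0.006  0.009] mid n 0 
top_l.npz 0.09 10 end [-0.018 -0.006  0.01 ] mid n 0 
top_l.npz 0.1 11 end [-0.019 -0.006 -0.003] mid n 0 
top_l.npz 0.11 24 end [-0.013 -0.001  0.006] mid n 0 
top_l.npz 0.12 32 end [-0.021 -0.014  0.011] mid n 0 
top_l.npz 0.13 7 end [0.006 0.008 0.009] mid n 0 
side2.npz 0.02 90 end [-0.016 -0.008  0.011] mid n 27 [-0.006 -0.004 -0.003]
side2.npz 0.03 122 end [-0.016 -0.005  0.011] mid n 43 [-0.006 -0.004  0.002]
side2.npz 0.04 86 end [-0.016 -0.004  0.011] mid n 0 
side2.npz 0.05 98 end [-0.015 -0.002  0.017] mid n 5 [0.015 0.016 0.018]
side2.npz 0.06 112 end [-0.016 -0.001  0.021] mid n 9 [0.015 0.017 0.018]
side2.npz 0.07 85 end [-0.016 -0.003  0.013] mid n 0 
side2.npz 0.08 96 end [-0.015 -0.002  0.013] mid n 0 
side2.npz 0.09 73 end [-0.016 -0.008  0.013] mid n 0 
side2.npz 0.1 90 end [-0.016 -0.002  0.012] mid n 0 
side2.npz 0.11 69 end [-0.016  0.001  0.012] mid n 0 
side2.npz 0.12 48 end [-0.018  0.006  0.012] mid n 0
```

Run:
```python
from h import *
t=np.radians(-111.3);ex=np.array([np.cos(t),np.sin(t)]);ey=np.array([-np.sin(t),np.cos(t)]);c0=np.array([.597,-.135])
def plan(cam,im,z):
    # plan view in stand frame: rows y from +.05 to -.05, cols x -.08.. .08, 2 px/mm
    c=imaging.get_calibration(cam);K=c["camera_matrix"];R=Rotation.from_quat(c["rotation"]).as_matrix()
    X,Y=np.meshgrid(np.arange(-.08,.08,.0005),np.arange(.05,-.05,-.0005))
    W=np.concatenate([c0+X[...,None]*ex+Y[...,None]*ey,np.full(X.shape+(1,),z)],-1)
    p=(W-c["eye"])@R;a=p[...,:2]/p[...,2:];a=a*(1+c["k1"]*(a**2).sum(-1,keepdims=True))
    return cv2.remap(im,(a[...,0]*K[0,0]+K[0,2]).astype(np.float32),(a[...,1]*K[1,1]+K[1,2]).astype(np.float32),cv2.INTER_CUBIC)
T=np.load("top0.npz")["im"];Sd=np.load("side0.npz")["im"]
rows=[]
for z in(.011,.05,.095,.126): 
    rows.append(np.hstack([cv2.resize(plan("top",T,z),None,fx=1.2,fy=.7*1.0),cv2.resize(plan("side",Sd,z),None,fx=1.2,fy=.7)]))
cv2.imwrite("pics/st.png",np.vstack(rows));print(np.vstack(rows).shape)
```

```text
(560, 768, 3)
```

View pics/st.png

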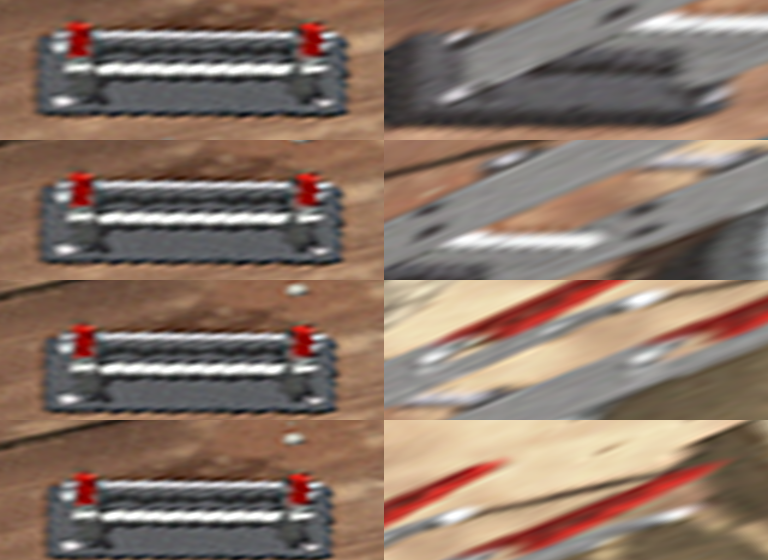

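Emit:
apply_moves --targets '[[[-0.05,0.27,-0.6,5.9,0],[0,0,-1,0,0],[0,0,-1,0,0],[0,0,-1,0,0],[0,0,-0.4,0,0],[0,0,0,0,0]]]'

```text
clock: 12.93
eef_pos: [0.5961, 0.19, 0.0384]
tool_rot: [0.041, 0.999, -0.002, -0.005]
ft_force: [-1.0, -0.2, -1.0]
grip_width: 0.0427
grasp_force: 0.0
```

Emit:
apply_moves --targets '[[[0.12,0.03,0,0,0],[0,0,-0.24,0,0],[0,0,-0.22,0,0],[0,0,0,0,0],[0,0,0,0,-1],[0,0,0,0,-1],[0,0,0,0,-1],[0,0,0,0,-1]]]'

```text
clock: 13.6
eef_pos: [0.6048, 0.1952, 0.0275]
tool_rot: [0.039, 0.999, 0.0, 0.001]
ft_force: [-0.2, -0.8, 2.9]
grip_width: 0.0136
grasp_force: 59.0
```

Emit:
apply_moves --targets '[[[0,0,0,0,-1],[0,0,0,0,-1],[0,0,0,0,-1],[0,0,0,0,-1]]]'

```text
clock: 13.93
eef_pos: [0.6048, 0.1952, 0.0275]
tool_rot: [0.039, 0.999, 0.0, 0.001]
ft_force: [-1.5, 0.5, 6.2]
grip_width: 0.0136
grasp_force: 59.3
```

Run:
```python
from h import *
o=get_obs();R=Rotation.from_quat(o["tool_rot"]).as_matrix();print(o["eef_pos"],np.degrees(np.arctan2(R[1,0],R[0,0])),R[:,2],o["ft_force"],o["ft_torque"])
```

```text
[0.60481028 0.19516267 0.0274981 ] 175.515392155312 [ 1.54597263e-03  4.68450906e-04 -9.99998695e-01] [-1.49885239  0.54020392  6.22070516] [-0.17745928  0.2367898   0.01299733]
```

Emit:
apply_moves --targets '[[[0,0,0,0,0],[0,0,0,0,0],[0,0,0,0,0],[0,0,0,0,0],[-0.08,0,-0.1,0,0],[0,0,-0.1,0,0],[0,0,0,0,0],[0,0,0,0,0]]]'

```text
clock: 14.6
eef_pos: [0.6005, 0.1948, 0.0177]
tool_rot: [0.039, 0.999, -0.0, -0.001]
ft_force: [0.8, 0.0, -0.4]
grip_width: 0.0426
grasp_force: 0.0
```

Run:
```python
from h import *
o=get_obs();print(o["eef_pos"],o["ft_force"],o["grip_width"])
D=np.load("side0.npz")
im,d,P=cloud("top")
C=ortho("top",im,.008,.49,.80,.10,.28,2000);h=cv2.cvtColor(C,cv2.COLOR_BGR2HSV)
m=((h[...,0]>18)&(h[...,0]<32)&(h[...,1]>150)).astype(np.uint8)
n,l,st,ce=cv2.connectedComponentsWithStats(m);ys,xs=np.nonzero(np.isin(l,[i for i in range(1,n) if st[i,4]>150]))
p=np.c_[.80-ys/2000,.28-xs/2000];f=np.polyfit(p[:,0],p[:,1],1);print("rod yaw",np.degrees(np.arctan(f[0])),p[:,0].min(),p[:,0].max(),"y at .60",np.polyval(f,.6),len(p))
```

```text
[0.60046447 0.19475019 0.01765255] [ 0.76155664  0.03838817 -0.40244401] 0.04259554756662594
rod yaw -4.286302282891072 0.6505000000000001 0.755 y at .60 0.19652514228578472 2716
```

Emit:
apply_moves --targets '[[[0,0,0,0,-1],[0,0,0,0,-1],[0,0,0,0,-1],[0,0,0,0,-1],[0,0,0,0,-1],[0,0,0,0,-1]]]'

```text
clock: 15.15
eef_pos: [0.6014, 0.195, 0.0188]
tool_rot: [0.039, 0.999, 0.0, 0.0]
ft_force: [1.0, -0.3, 2.4]
grip_width: 0.0142
grasp_force: 62.0
```

Emit:
apply_moves --targets '[[[0,0,0.1,0,-1],[0,0,0.4,0,-1],[0,0,0.8,0,-1],[0,0,1,0,-1],[0,0,1,0,-1],[0,0,1,0,-1],[0,0,0.5,0,-1],[0,0,0,0,-1]]]'

```text
clock: 15.82
eef_pos: [0.6039, 0.1959, 0.2175]
tool_rot: [0.039, 0.999, 0.002, 0.006]
ft_force: [0.9, 0.2, 0.2]
grip_width: 0.0145
grasp_force: 61.6
```

Run:
```python
from h import *
o=get_obs();R=Rotation.from_quat(o["tool_rot"]).as_matrix();print(o["eef_pos"],np.degrees(np.arctan2(R[1,0],R[0,0])),o["ft_force"],o["grip_width"])
for cam in("side","top"):
    im,d,P=cloud(cam);h=cv2.cvtColor(im,cv2.COLOR_BGR2HSV)
    t=o["eef_pos"]
    M=(h[...,0]>17)&(h[...,0]<33)&(h[...,1]>140)&(abs(P[...,2]-t[2])<.05)&(np.hypot(P[...,0]-t[0],P[...,1]-t[1])<.2)
    q=P[M]; print(cam,len(q))
    if len(q)>5:
        print(q[q[:,0].argmin()],q[q[:,0].argmax()]); c=np.median(q,0);u=np.linalg.svd(q-c)[2][0];print(c,u*np.sign(u[0]))
```

```text
[0.60394802 0.19585278 0.21752461] 175.5051413385585 [0.91171346 0.15352694 0.20161852] 0.014537145776588194
side 255
[0.53984047 0.20418289 0.20907815] [0.75793956 0.18587074 0.20828933]
[0.66943574 0.19460404 0.20839536] [ 0.99698452 -0.0768195   0.0109835 ]
top 106
[0.57717084 0.19101123 0.20556668] [0.75825658 0.18344174 0.2072007 ]
[0.70182521 0.18844452 0.20722312] [ 0.99755141 -0.04854506 -0.05034453]
```

Emit:
apply_moves --targets '[[[-0.01,-0.55,0,-7.12,-1],[-0.01,-0.55,0,-7.12,-1],[-0.01,-0.55,0,-7.12,-1],[-0.01,-0.55,0,-7.12,-1],[-0.01,-0.55,0,-7.12,-1],[-0.01,-0.55,0,-7.12,-1],[-0.01,-0.55,0,-7.12,-1],[-0.01,-0.55,0,-7.12,-1]]]'

```text
clock: 16.58
eef_pos: [0.596, 0.0178, 0.207]
tool_rot: [0.514, 0.858, -0.002, -0.003]
ft_force: [-0.3, -0.3, -1.8]
grip_width: 0.0139
grasp_force: 61.5
```

Emit:
apply_moves --targets '[[[-0.01,-0.55,0,-7.12,-1],[-0.01,-0.55,0,-7.12,-1],[-0.01,-0.55,0,-7.12,-1],[-0.01,-0.55,0,-7.12,-1],[-0.01,-0.55,0,-7.12,-1],[-0.01,-0.55,0,-7.12,-1],[-0.01,-0.55,0,-7.12,-1],[0,0,0,0,-1]]]'

```text
clock: 17.25
eef_pos: [0.5931, -0.1388, 0.2069]
tool_rot: [0.828, 0.561, -0.003, -0.001]
ft_force: [-0.7, 0.2, -1.1]
grip_width: 0.0145
grasp_force: 61.5
```

Emit:
apply_moves --targets '[[[0,0,0,0,-1],[0,0,0,0,-1],[0,0,0,0,-1],[0,0,0,0,-1]]]'

```text
clock: 17.58
eef_pos: [0.5949, -0.1339, 0.2098]
tool_rot: [0.825, 0.565, -0.0, -0.001]
ft_force: [0.8, 1.2, -1.1]
grip_width: 0.0144
grasp_force: 61.5
```

```bash
cat > rodl.py <<'E'
from h import *
t=np.radians(-111.3);ex=np.array([np.cos(t),np.sin(t)]);ey=np.array([-np.sin(t),np.cos(t)]);c0=np.array([.5953,-.1344])
o=get_obs();R=Rotation.from_quat(o["tool_rot"]).as_matrix();e=o["eef_pos"]
print(o["clock"],e,"toolx",np.degrees(np.arctan2(R[1,0],R[0,0])),"tcp in stand",(e[:2]-c0)@ex,(e[:2]-c0)@ey,o["ft_force"],o["grip_width"])
for cam in("side","top"):
    im,d,P=cloud(cam);np.savez(cam+"_r.npz",im=im,d=d,P=P);h=cv2.cvtColor(im,cv2.COLOR_BGR2HSV)
    L=np.dstack([(P[...,:2]-c0)@ex,(P[...,:2]-c0)@ey,P[...,2]])
    M=(h[...,0]>17)&(h[...,0]<33)&(h[...,1]>140)&(abs(L[...,1])<.04)&(abs(L[...,0])<.19)&(L[...,2]>.085)
    q=L[M];print(cam,len(q))
    if len(q)>10:
        c=np.median(q,0);q=q[np.abs(q-c)[:,1:].max(1)<.03];fy=np.polyfit(q[:,0],q[:,1],1);fz=np.polyfit(q[:,0],q[:,2],1)
        print("x",q[:,0].min(),q[:,0].max(),"y=",fy,"z=",fz)
E
python3 rodl.py
```

```text
17.5833 [ 0.5948576  -0.13389246  0.20975395] toolx 68.82576025092519 tcp in stand -0.00031217093365188537 -0.0005965487622097917 [ 0.80009335  1.17602778 -1.09273449] 0.014386834545169204
side 68
x -0.0640094466042349 0.15278497118487097 y= [ 0.01288619 -0.00216374] z= [-0.00411128  0.20063909]
top 81
x -0.06918480996953062 0.1543704232604473 y= [ 0.00205697 -0.00257821] z= [-0.00433315  0.20242448]
```

Emit:
apply_moves --targets '[[[0.035,-0.013,-0.3,0,-1],[0,0,-0.5,0,-1],[0,0,-0.5,0,-1],[0,0,-0.3,0,-1],[0,0,-0.1,0,-1],[0,0,0,0,-1]]]'

```text
clock: 18.18
eef_pos: [0.5957, -0.1349, 0.1412]
tool_rot: [0.825, 0.565, -0.001, -0.001]
ft_force: [-1.0, 0.7, -1.1]
grip_width: 0.0146
grasp_force: 61.5
```

```bash
python3 rodl.py
```

```text
18.1833 [ 0.59569359 -0.13491098  0.14117741] toolx 68.75949884458093 tcp in stand 0.0003331073770289252 0.0005523147698528635 [-0.98155961  0.72420251 -1.06670065] 0.014563532269191208
side 59
x -0.0632842833759774 0.14914299478124793 y= [-0.00516589 -0.0007123 ] z= [0.00556374 0.13213698]
top 72
x -0.06760763745520139 0.1550205150599908 y= [-0.00105629 -0.00082894] z= [0.00098583 0.13395044]
```

Aligned (y −0.8 mm, yaw good). Press down slowly: about 36 mm to go.

Emit:
apply_moves --targets '[[[0,0,-0.1,0,-1],[0,0,-0.1,0,-1],[0,0,-0.08,0,-1],[0,0,-0.08,0,-1],[0,0,-0.08,0,-1],[0,0,-0.06,0,-1]]]'

```text
clock: 18.78
eef_pos: [0.5957, -0.1354, 0.1222]
tool_rot: [0.826, 0.564, -0.001, -0.001]
ft_force: [-4.6, 1.6, 2.9]
grip_width: 0.014
grasp_force: 62.1
```

Emit:
apply_moves --targets '[[[0,0,-0.06,0,-1],[0,0,-0.06,0,-1],[0,0,-0.06,0,-1],[0,0,-0.06,0,-1]]]'

```text
clock: 19.12
eef_pos: [0.5958, -0.1353, 0.1119]
tool_rot: [0.826, 0.564, -0.0, -0.001]
ft_force: [-4.3, 1.8, -2.3]
grip_width: 0.0141
grasp_force: 61.4
```

Emit:
apply_moves --targets '[[[0,0,-0.05,0,-1],[0,0,-0.05,0,-1],[0,0,-0.05,0,-1],[0,0,0,0,-1]]]'

```text
clock: 19.45
eef_pos: [0.5973, -0.1359, 0.1066]
tool_rot: [0.826, 0.564, 0.0, 0.001]
ft_force: [-0.1, -0.1, -0.7]
grip_width: 0.0146
grasp_force: 61.5
```

```bash
python3 rodl.py
```

```text
19.45 [ 0.59734737 -0.13590512  0.10658058] toolx 68.70761564897232 tcp in stand 0.0006585998756860579 0.002454251174487092 [-0.13192895 -0.0920164  -0.73333696] 0.014584715122442325
side 45
x -0.0620693423260962 0.1478233208191118 y= [-0.00733837  0.00133176] z= [0.00139936 0.09739789]
top 66
x -0.06801641313654977 0.15453947068518015 y= [9.06608283e-04 3.50097147e-05] z= [-0.00641611  0.09959922]
```

Emit:
apply_moves --targets '[[[0,0,-0.03,0,-1],[0,0,-0.03,0,-1],[0,0,0,0,-1]]]'

```text
clock: 19.8
eef_pos: [0.5974, -0.1358, 0.1057]
tool_rot: [0.826, 0.564, 0.001, 0.001]
ft_force: [0.3, 0.3, 3.5]
grip_width: 0.0144
grasp_force: 62.1
```

Emit:
apply_moves --targets '[[[0,0,-0.03,0,-1],[0,0,-0.02,0,-1],[0,0,0,0,-1]]]'

```text
clock: 20.05
eef_pos: [0.5974, -0.1358, 0.1055]
tool_rot: [0.826, 0.564, 0.001, 0.001]
ft_force: [-3.5, 0.9, 13.2]
grip_width: 0.014
grasp_force: 63.4
```

Emit:
apply_moves --targets '[[[0,0,0.06,0,-1],[0,0,0,0,-0.3],[0,0,0,0,-0.3],[0,0,0,0,-0.3],[0,0,0,0,-0.3],[0,0,0.1,0,-0.3],[0,0,0.2,0,-0.3],[0,0,0.4,0,-0.3]]]'

```text
clock: 20.72
eef_pos: [0.5952, -0.1353, 0.1314]
tool_rot: [0.826, 0.564, -0.001, -0.002]
ft_force: [-0.9, 0.1, 0.2]
grip_width: 0.0301
grasp_force: 0.0
```

Emit:
apply_moves --targets '[[[0,0,1,0,-0.3],[0,0,1,0,-0.3],[0,0,1,0,-0.3],[-0.5,0.8,0,0,-0.3],[-0.5,1,0,0,-0.3],[-0.5,1,0,0,-0.3],[0,1,0,0,-0.3],[0,1,0,0,-0.3]]]'

```text
clock: 21.38
eef_pos: [0.5381, 0.0521, 0.2543]
tool_rot: [0.826, 0.564, 0.001, 0.0]
ft_force: [0.8, -0.2, 0.5]
grip_width: 0.0298
grasp_force: 0.0
```

```bash
python3 rodl.py; python3 look2.py
python3 - <<'E'
from h import *
t=np.radians(-111.3);ex=np.array([np.cos(t),np.sin(t)]);ey=np.array([-np.sin(t),np.cos(t)]);c0=np.array([.5953,-.1344])
for f in("top0.npz","top_l.npz"):   # red nose position before / now
    im=np.load(f)["im"];B=ortho("top",im,.128,.52,.67,-.22,-.05,2000);h=cv2.cvtColor(B,cv2.COLOR_BGR2HSV)
    m=(((h[...,0]<8)|(h[...,0]>172))&(h[...,1]>170)&(h[...,2]>110)).astype(np.uint8);n,l,st,ce=cv2.connectedComponentsWithStats(m)
    for i in range(1,n):
        if st[i,4]>60:
            r,c=np.nonzero(l==i);w=np.c_[.67-r/2000,-.05-c/2000]-c0;print(f,"red",(w@ex).mean().round(4),np.percentile(w@ey,[2,50,98]).round(4),st[i,4])
E
```

```text
21.3833 [0.53812888 0.05211025 0.25432117] toolx 68.6340951040641 tcp in stand -0.15300248360416663 -0.1210159135588825 [ 0.83462676 -0.16070285  0.49395452] 0.029756815369873006
side 41
x -0.05967436162347152 0.14677588200219124 y= [-0.00421171  0.001331  ] z= [0.00305716 0.09650027]
top 128
x -0.06813636872354481 0.1525770024713981 y= [ 0.00070679 -0.00012957] z= [-0.00244802  0.09791993]
21.4833 [0.53886564 0.056255   0.25400129] [ 0.306295   -0.42157862  0.39568919]
ring [ 0.50835963 -0.32898231  0.07725622]
(array([ 0.50773076, -0.32926228,  0.06787978]), 350, np.float64(0.000494019567457725)) [-0.0006 -0.0003]
(array([ 0.50704486, -0.32797885,  0.06759036]), 348, np.float64(0.0004456474378148889)) [-0.0013  0.001 ]
top0.npz red -0.0446 [-0.0076  0.0031  0.0133] 541
top0.npz red 0.0443 [-0.007   0.0034  0.0127] 517
top_l.npz red -0.0448 [-0.0081  0.0031  0.0134] 518
top_l.npz red 0.0444 [-0.0068  0.0035  0.0126] 496
```

Rod is seated level, the jaw is back at its shut position, and the dish is centred.

```bash
python3 -c "
from workcell import order
print(order.job_done())"
```

```text
the job is handed in; nothing more can be done
None
```

The job is handed in: by camera the dish is centred on the wheel within about 2 mm, and the rod is seated level in the stand with its tip over the dish, the jaw shut and the gripper clear; the hand-in call gave no verdict.

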